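Take the muffin out of the bread basket with the tongs

TASK

Take the serving tongs out of their holder, reach with them into the bread basket, close them on the muffin and lift it out, without touching it with the gripper itself. Finish while holding: keep the muffin pinched still between the two arms of the tongs, with its underside at least 10 cm above the tabletop. Leave the two bread rolls in the basket and everything else on the table where it is.

Things in the scene. Friction and masses are not known exactly. Their poses are not given: they have to be found in the camera images.
- tongs_grip (a point): Steel serving tongs, 100 g, 152 mm tall, upright in the holder, tips down: two arms hang from a hinge at the top. Point midway between the black thumb rests (bars of 6 mm radius, 22 mm long along x, outside each arm), 46 mm below the tongs' top, 106 mm above the underside of the tips. The arms close along y; z up. 54 mm wide over the rests when open.
- tongs_tips (a point): Point midway between the tongs' two tip paddles (26 mm along x, 28 mm high, 4 mm thick; 70 mm gap when open, about 39 mm when closed on the muffin), 92 mm below tongs_grip, 14 mm above the underside of the open tips; axes as tongs_grip. Closing lowers the tips by about 4 mm.
- tongs_left: The +y arm of the tongs, 18 mm wide; origin on the hinge, 40 mm above tongs_grip. Sprung open against a stop: closing starts at about 6.5 N on each thumb rest, takes 9 N where the tips meet the muffin. 1 mm less width over the rests brings the tips 3.3 mm closer. Pressed by only 2 mm, the tongs can be carried by their spring with the tips still wide apart.
- tongs_right: The -y arm of the tongs; origin on the hinge axis.
- holder: Steel caddy in which the tongs stand, fixed to the table: open-topped, 46 x 100 mm, 70 mm high, on a foot 60 x 114 mm; the slot is 34 x 88 mm inside, long side along y, its floor 6 mm above the table. Origin at the centre of the underside.
- basket: Shallow wooden bread basket, fixed to the table: open-topped tray, 320 mm along its x by 170 mm along its y, 50 mm high, walls and floor 7 mm thick. Origin at the centre of the underside. It holds one muffin and two oblong bread rolls, in a row along its x about 90 mm apart, in any order.
- muffin_center (a point): Mini muffin, 45 g, standing upright in the basket: round, in a fluted paper case of 36 mm diameter at the foot and 42 mm at its upper edge (25 mm up), with a domed top of 47 mm diameter; 44 mm high. The only round bake, and the tallest. The point is its centre, 22 mm above its underside.
- muffin: The same muffin; origin at the centre of its underside.
- roll_a: Small oblong bread roll (finger roll) with three score lines across its top, 62 mm long (its x), 30 mm wide, 30 mm high. Origin at the centre of its underside. To be left in the basket.
- roll_b: A second bread roll like the first. To be left in the basket.
- mug: White mug, 92 mm high, standing behind the work. Origin at the centre of its underside. To be left alone.
- jar: Glass jar with a dark screw lid, 98 mm high, at the back right. Origin at its underside. To be left alone.
Things that resemble listed ones, but are neither listed nor needed, are in the scene too. Of the things that look like the part that bears tongs_grip, the larger one is meant.

How it is judged:
By the outcome, as a careful person would: the job done as asked, in the order asked, and still so for the second after the job is handed in, while the arm keeps its last pose, push and grip.
It also fails if it takes over 48 s, if anything falls off the work surface, if the arm or the gripper's body presses on something with over 40 N, if the wrist force passes 120 N, or if a joint passes its speed limit or range.

ROBOT

A 6-joint arm with a two-finger parallel gripper is mounted at the origin on a cart in front of the work surface, level with it; the furniture and walls round the work are solid. World frame = base frame: x ahead of the robot, y to its left, z up, the work surface at z = 0. Lengths are in m, angles in rad, forces in N, time in s.
With the tool pointing down it reaches from about 0.35 to 0.775 m from the base axis. Payload 5.5 kg.
Tool frame: the origin (TCP) lies midway between the tips of the shut fingers; the grasp point (between the pads) lies 19 mm behind it; z points along the fingers, y is the line along which they close (so a half turn about z gives the same grasp; the last joint's range is limited). The gripper opens to 85 mm and grips with 20 to 120 N. Pads are 22 mm wide; open, the fingers measure 114 mm over their backs; the gripper's body (76 mm by 85 mm) begins 54 mm behind the grasp point. The pads swing forward as they close: fully open they stand 13 mm farther back than shut.
Start: joints at [-1.448, 0.313, 0.046, 1.304, 0, 1.431], TCP at [0.149, -0.555, 0.231] pointing down, gripper open.
Joint ranges: [-2.76, 2.76], [-0.86, 1.69], [-1.03, 1.26], [-2.2, 2.34], [-1.47, 1.5], [-3.14, 3.14]. Speed limits (rad/s): [2.57, 2.57, 3.14, 3.14, 3.14, 3.14].

INTERFACE

Orientations are given as a unit quaternion [w, x, y, z].
In Python, from workcell import env gives the robot as it stands.
- The arm moves only by the tool move_arm, never from a script. Its argument "targets" is a list of rows, each a list of 3 entries, a list of its own where there are three numbers: the shift along the tool's x, y, z in mm, then the turn, a rotation vector about the tool's x, y, z in units of 10 degrees (1.0 is 10 degrees), then the closure, from -1 (fully open) to 1 (shut). In form: [[[dx, dy, dz], [ax, ay, az], gripper], ...]. A call has 1 to 5 rows; each row is the pose to reach, as a shift and turn from the pose commanded when the call began, along the tool's axes at that moment; what a row does not reach only later rows make up. A row lasts 1/8 s, in which the tool goes at most 62.5 mm and 10.7 degrees, less where a joint would pass 70% of its speed; a pose out of reach is approached as far as the arm can. A call with a gripper value outside its range is refused whole. The fingers move at their own pace and stop on an object; "squeeze" is the grip in N (left out, the last holds). Time passes only in rows, so rows that repeat a pose let the fingers close. It gives the time, the measured TCP pose, the force, the opening and the grip force at its end, in the units of the state.
- env.get_state(): the state, without advancing time (a new reading comes with each control period).
- env.read_camera(name): name is "side" or "top" or "wrist"; returns a dict with "pixels" (480x640x3 uint8, red, green, blue), "fovy" (degrees; the focal length in pixels is half the picture's height over the tangent of half this angle, whatever the lens; pixels are square), "cx", "cy" (the principal point, pixels), "extrinsics" (4x4, takes a point from world to camera coordinates); the wrist camera has in their place "mount" (4x4, takes a point from camera to tool coordinates, whose origin is the TCP and whose axes are the flange's). Camera axes: x right, y up, looking along -z (the intrinsics and any distortion apply to the point x, -y, -z); pixel columns grow to the right and rows downward; lengths in m; the calibration is good to about 2 mm. A picture is of the moment at which its call begins: read the wrist's pose just before it. There is no depth.
- env.hand_in(): hands the job in; it is judged then, once.
Trained networks look in a picture, given as the dict that the camera call returned (one of the last four; its "shot" number tells which), for a name from the list of things; names that differ only in an ending like _2 or _b are one class to them, and where a whole thing is asked for, a point or a joint stands for the part that bears it (a point fixed in the world has none). Each returns a list of dicts, best first, with "confidence" (0 to 1); they miss things now and then, are a little off and sometimes report something else, mostly with a low value. They report only what shows in the picture. A call takes as long as a camera call. They do not tell look-alikes from the thing itself.
- env.spot_in(thing, picture): "centre" ([x, y, z] in m, in world coordinates, good to about 4 mm: the middle of the surface that is visible of it).
- env.regions_of(thing, picture): "mask" (480x640 bool, what is visible of it).
- env.landmark_of(thing, picture): "centre" ([x, y, z] in m, in world coordinates, good to about 4 mm: a listed point, or the origin of a listed thing).
The state is a dict: "clock": time; "joint_pos": joint angles; "qvel": joint speeds; "tau": joint torques, N m; "tcp_pos": TCP position; "orientation": TCP orientation; "wrist_force": force on the tool from outside, world axes, zero at the start; "ft_torque": the same for the moment, N m; "finger_gap": finger opening in m; "grip_force": force on a finger pad.
Only numpy, scipy, OpenCV 4.12 (cv2) and the standard library are available. Lean on these libraries where they do the work, as an engineer would, in place of code of your own. Each camera call takes 0.05 s, during which the arm holds its last target. There are 200 camera calls.

## Working session

There is one attempt and no reset: what is moved stays moved. The work goes in short steps, Python scripts to look and compute and a tool call to move; the robot and the scene stay as the last step left them, time stands still between calls to the robot, and variables do not carry over. Pictures are saved under pics/ and viewed, at most 13 in all, crops included, and the job is handed in when it is done.

Besides the shell and the picture viewer there is one more tool, called after "Request:" by a JSON object that holds its "method" and its "body", one argument or row to a line. move_arm: Moves the arm, as the interface text tells. Its arguments: {"type":"object","properties":{"targets":{"type":"array","items":{"type":"array"}},"squeeze":{"type":"number"}},"required":["targets"]}

```bash
mkdir -p pics; ls; python3 - <<'E'
from workcell import env
import cv2,numpy as np
s=env.get_state();print({k:np.round(v,3).tolist() for k,v in s.items()})
P={}
for c in("side","top"):
    p=env.read_camera(c);cv2.imwrite(f"pics/{c}0.png",p["pixels"][:,:,::-1])
    for t in("tongs_grip","tongs_tips","holder","basket","muffin_center","muffin","roll_a","tongs_left"):
        print(c,t,[(np.round(d["centre"],3).tolist(),round(d["confidence"],2)) for d in env.landmark_of(t,p)])
E
```

```text
pics
{'clock': 0.0, 'joint_pos': [-1.448, 0.314, 0.045, 1.304, -0.0, 1.431], 'qvel': [0.001, -0.001, 0.0, 0.001, 0.001, 0.0], 'tau': [-0.0, -48.063, 29.853, 0.019, -0.0, 0.0], 'tcp_pos': [0.149, -0.555, 0.23], 'orientation': [-0.001, 0.991, 0.131, 0.0], 'wrist_force': [0.413, -1.312, 0.23], 'ft_torque': [0.028, 0.008, -0.062], 'grip_force': 0.0, 'finger_gap': 0.085}
side tongs_grip [([0.508, -0.342, 0.114], 0.72), ([0.398, -0.34, 0.073], 0.71)]
side tongs_tips [([0.4, -0.338, 0.01], 0.63)]
side holder [([0.507, -0.342, 0.002], 0.75)]
side basket [([0.706, -0.353, 0.0], 0.26)]
side muffin_center [([0.487, -0.015, 0.032], 0.77), ([0.505, -0.337, 0.152], 0.17)]
side muffin [([0.488, -0.012, 0.012], 0.64), ([0.675, 0.01, 0.007], 0.19)]
side roll_a [([0.574, 0.003, 0.004], 0.83), ([0.673, 0.009, 0.006], 0.57)]
side tongs_left [([0.505, -0.338, 0.153], 0.67), ([0.398, -0.342, 0.103], 0.55)]
top tongs_grip [([0.504, -0.344, 0.111], 0.66), ([0.396, -0.337, 0.077], 0.61), ([0.51, -0.344, 0.152], 0.25)]
top tongs_tips [([0.394, -0.341, 0.011], 0.47), ([0.506, -0.338, -0.001], 0.42)]
top holder [([0.508, -0.339, -0.001], 0.63)]
top basket [([0.572, -0.001, 0.002], 0.8), ([0.488, -0.011, 0.031], 0.29)]
top muffin_center [([0.486, -0.008, 0.03], 0.64), ([0.491, -0.01, 0.006], 0.42)]
top muffin [([0.49, -0.008, 0.006], 0.9)]
top roll_a [([0.675, 0.013, 0.005], 0.95), ([0.575, 0.005, 0.007], 0.62)]
top tongs_left [([0.512, -0.343, 0.151], 0.76), ([0.399, -0.343, 0.106], 0.45)]
```

View pics/top0.png

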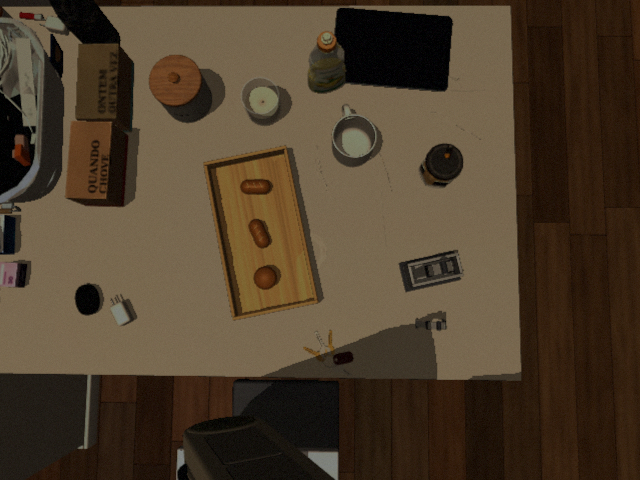

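View pics/side0.png

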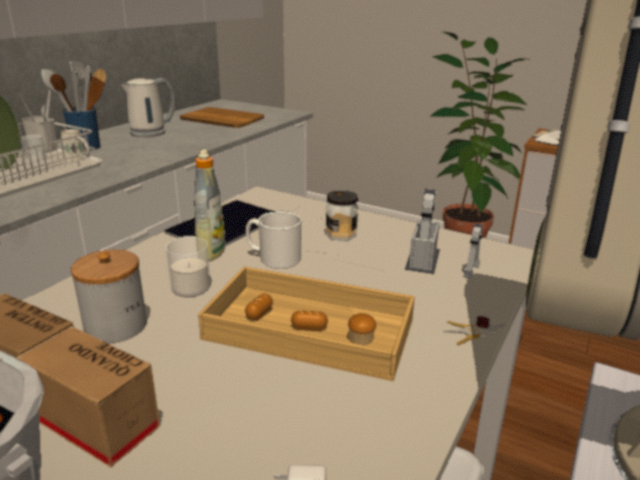

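Top: tongs in holder at about (435,268) and the smaller look-alike at (433,323). The muffin is the round bake at (265,277), at the near end of the basket. The basket and holder are both turned by roughly 10°. Next I measure the yaws.

```bash
cat > h.py <<'E'
from workcell import env
import cv2,numpy as np
from scipy.spatial.transform import Rotation as R
def ray(p,uv,s=None):
    f=240/np.tan(np.radians(p["fovy"])/2)
    d=np.c_[(uv[:,0]-p["cx"])/f,-(uv[:,1]-p["cy"])/f,-np.ones(len(uv))]
    if "extrinsics" in p: M=np.linalg.inv(np.array(p["extrinsics"]))
    else:
        T=np.eye(4);T[:3,:3]=R.from_quat(np.roll(s["orientation"],-1)).as_matrix();T[:3,3]=s["tcp_pos"];M=T@np.array(p["mount"])
    return M[:3,3],d@M[:3,:3].T
def plane(p,uv,z,s=None):
    o,d=ray(p,np.asarray(uv,float),s);return o+d*((z-o[2])/d[:,2])[:,None]
def rect(p,mask,z,s=None):
    c=max(cv2.findContours(mask.astype(np.uint8),0,2)[0],key=cv2.contourArea)[:,0]
    return cv2.minAreaRect(plane(p,c,z,s)[:,:2].astype(np.float32)*1000)
E
python3 - <<'E'
from h import *
p=env.read_camera("top")
print({k:v for k,v in p.items() if k not in("pixels","extrinsics")})
for t,z in(("basket",.05),("holder",.07),("tongs_left",.15),("muffin",.03),("roll_a",.025)):
    for d in env.regions_of(t,p)[:3]: print(t,round(d["confidence"],2),rect(p,d["mask"],z))
E
```

```text
{'fovy': 43.024579431729535, 'cx': 310.7850241111067, 'cy': 227.22152128916605, 'shot': 3}
basket 0.96 ((576.1444091796875, -0.4239349365234375), (322.3048095703125, 173.8645477294922), 12.376737594604492)
basket 0.72 ((504.73876953125, -338.8123474121094), (25.62158966064453, 81.79988098144531), 11.271651268005371)
holder 0.58 ((500.8699035644531, -331.6429748535156), (58.91362380981445, 115.96484375), 12.744494438171387)
tongs_left 0.72 ((496.3478698730469, -309.593994140625), (21.425453186035156, 50.446258544921875), 13.466105461120605)
tongs_left 0.67 ((402.381591796875, -306.6904296875), (35.80631637573242, 14.033672332763672), 85.46711730957031)
muffin 0.73 ((485.96160888671875, -10.902519226074219), (41.76832962036133, 43.320472717285156), 27.517667770385742)
roll_a 0.74 ((670.5946044921875, 12.779237747192383), (26.742170333862305, 61.005470275878906), 0.3214128017425537)
roll_a 0.6 ((576.1488647460938, 4.409061431884766), (63.48402404785156, 33.1925048828125), 27.392040252685547)
```

Request:
{"method": "move_arm", "body": {
  "targets": [
    [[60,0,0],[0,0,0.5],-1],
    [[120,0,0],[0,0,0.5],-1],
    [[180,0,0],[0,0,0.5],-1],
    [[240,-40,0],[0,0,0.5],-1],
    [[300,-80,0],[0,0,0.5],-1]
  ]
}}

```text
clock: 1.82
tcp_pos: [0.407, -0.4133, 0.231]
orientation: [-0.0, 0.996, 0.088, -0.0]
wrist_force: [1.3, -0.1, 0.9]
finger_gap: 0.0857
grip_force: 0.0
```

```bash
python3 - <<'E'
from h import *
s=env.get_state();p=env.read_camera("wrist");cv2.imwrite("pics/w1.png",p["pixels"][:,:,::-1])
print(np.round(s["tcp_pos"],4),np.round(p["mount"],3).tolist())
for t in("tongs_grip","tongs_left","tongs_right","holder","tongs_tips"):
    print(t,[(np.round(d["centre"],3).tolist(),round(d["confidence"],2)) for d in env.landmark_of(t,p)])
for d in env.regions_of("holder",p)[:2]: print(rect(p,d["mask"],.07,s))
E
```

```text
[ 0.407  -0.4133  0.231 ] [[0.0, 0.964, 0.265, 0.067], [1.0, -0.0, -0.0, -0.001], [0.0, 0.265, -0.964, -0.143], [0.0, 0.0, 0.0, 1.0]]
tongs_grip [([0.505, -0.343, 0.111], 0.88), ([0.4, -0.336, 0.076], 0.79)]
tongs_left [([0.503, -0.341, 0.157], 0.88), ([0.398, -0.343, 0.103], 0.63)]
tongs_right [([0.502, -0.342, 0.148], 0.98)]
holder [([0.505, -0.334, -0.002], 0.82)]
tongs_tips []
((499.6895751953125, -344.0741271972656), (55.9944953918457, 106.28385162353516), 13.083054542541504)
```

View pics/w1.png

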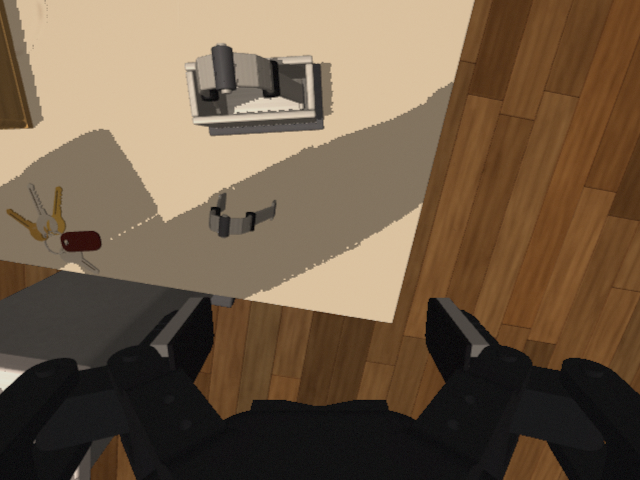

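Wrist view: tongs hinge bar at about (222,68) inside the holder, which spans (187,60)–(318,125) and sits about 2.4° off the tool axes. The look-alike is at (240,218). Now I go above the tongs.

Request:
{"method": "move_arm", "body": {
  "targets": [
    [[52,-24,0],[0,0,-0.12],-0.6],
    [[103,-47,0],[0,0,-0.24],-0.6],
    [[103,-47,0],[0,0,-0.24],-0.6],
    [[103,-47,0],[0,0,-0.24],-0.6]
  ]
}}

```text
clock: 2.68
tcp_pos: [0.498, -0.3514, 0.231]
orientation: [-0.0, 0.994, 0.108, -0.0]
wrist_force: [-0.1, -0.7, 0.4]
finger_gap: 0.0683
grip_force: 0.0
```

```bash
python3 - <<'E'
from h import *
s=env.get_state();p=env.read_camera("wrist");cv2.imwrite("pics/w2.png",p["pixels"][:,:,::-1])
r=R.from_quat(np.roll(s["orientation"],-1))
print(np.round(s["tcp_pos"],4),s["finger_gap"],r.as_matrix().round(3).tolist())
for t in("tongs_grip","tongs_left","tongs_right","holder"):
  for d in env.landmark_of(t,p)[:2]: print(t,np.round(d["centre"],4),round(d["confidence"],2),"tool",(r.inv().apply(d["centre"]-s["tcp_pos"])*1000).round(1))
E
```

```text
[ 0.498  -0.3514  0.231 ] 0.06827582868108725 [[0.977, 0.214, -0.001], [0.214, -0.977, -0.0], [-0.001, -0.0, -1.0]]
tongs_grip [ 0.5025 -0.3431  0.1501] 0.72 tool [ 6.3 -7.1 80.9]
tongs_grip [ 0.4004 -0.3365  0.0712] 0.7 tool [-92.  -35.4 159.9]
tongs_left [ 0.5039 -0.3396  0.156 ] 0.8 tool [  8.4 -10.3  75. ]
tongs_left [ 0.3969 -0.3408  0.1043] 0.8 tool [-96.3 -32.  126.8]
tongs_right [ 0.505  -0.3405  0.1482] 0.82 tool [ 9.3 -9.1 82.8]
tongs_right [ 0.3959 -0.341   0.1059] 0.7 tool [-97.4 -32.  125.2]
holder [ 0.504  -0.3365  0.0012] 0.76 tool [  9.3 -13.2 229.8]
holder [ 0.5054 -0.3426  0.1504] 0.17 tool [ 9.2 -7.  80.6]
```

View pics/w2.png

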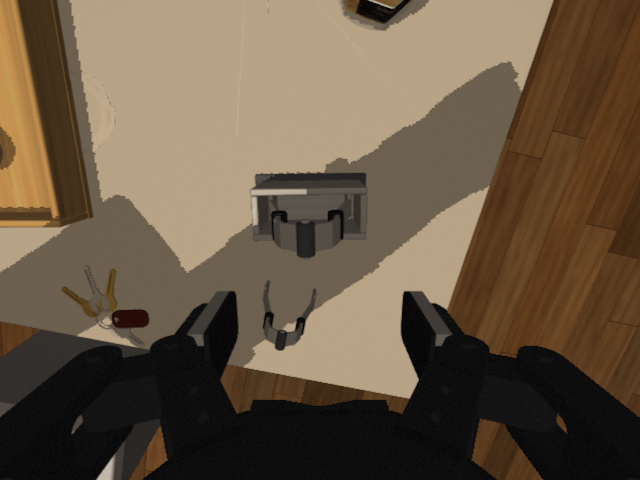

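Wrist view: holder edges are level, so the yaw fits. The rests are at about (279,216) and (335,216), and the hinge bar at (306,238).

```bash
python3 - <<'E'
from h import *
s=env.get_state();p=env.read_camera("wrist")
r=R.from_quat(np.roll(s["orientation"],-1))
for uv,z in(([279,216],.118),([335,216],.118),([306,222],.158),([306,252],.158),([253,190],.07),([366,188],.07),([255,240],.07),([367,237],.07)):
    w=plane(p,[uv],z,s)[0];print(uv,w.round(4),(r.inv().apply(w-s["tcp_pos"])*1000).round(1))
E
```

```text
[279, 216] [ 0.5072 -0.3182  0.118 ] [ 16.3 -30.5 113.4]
[335, 216] [ 0.5159 -0.3581  0.118 ] [ 16.3  10.4 113.4]
[306, 222] [ 0.5157 -0.338   0.158 ] [20.4 -9.4 73.4]
[306, 252] [ 0.4967 -0.3419  0.158 ] [ 1.  -9.5 73.4]
[253, 190] [ 0.5141 -0.2891  0.07  ] [ 29.2 -57.4 161.4]
[366, 188] [ 0.5363 -0.3825  0.07  ] [ 30.9  38.6 161.5]
[255, 240] [ 0.471  -0.2981  0.07  ] [-14.8 -57.8 161.4]
[367, 237] [ 0.4948 -0.394   0.07  ] [-12.   40.9 161.5]
```

Request:
{"method": "move_arm", "body": {
  "targets": [
    [[9.5,-9,0],[0,0,0],-0.75],
    [[9.5,-9,30],[0,0,0],-0.75],
    [[9.5,-9,30],[0,0,0],-0.75]
  ]
}}

```text
clock: 3.35
tcp_pos: [0.5053, -0.3377, 0.1993]
orientation: [-0.002, 0.994, 0.109, -0.001]
wrist_force: [-0.3, -1.5, -0.1]
finger_gap: 0.0745
grip_force: 0.0
```

```bash
python3 - <<'E'
from h import *
s=env.get_state();p=env.read_camera("wrist");cv2.imwrite("pics/w3.png",p["pixels"][:,:,::-1])
r=R.from_quat(np.roll(s["orientation"],-1))
print(np.round(s["tcp_pos"],4),s["finger_gap"])
for t in("tongs_grip","tongs_left","tongs_right"):
  for d in env.landmark_of(t,p)[:2]: print(t,np.round(d["centre"],4),round(d["confidence"],2),"tool",(r.inv().apply(d["centre"]-s["tcp_pos"])*1000).round(1))
E
```

```text
[ 0.5053 -0.3377  0.1993] 0.07451935300671128
tongs_grip [ 0.4009 -0.3374  0.0738] 0.9 tool [-101.5  -22.5  125.8]
tongs_left [ 0.3956 -0.3415  0.1046] 0.92 tool [-107.7  -19.7   95. ]
tongs_left [ 0.5047 -0.3421  0.1588] 0.74 tool [-1.4  4.3 40.4]
tongs_right [ 0.505  -0.3435  0.1508] 0.96 tool [-1.4  5.7 48.4]
tongs_right [ 0.3955 -0.3421  0.1039] 0.95 tool [-107.9  -19.1   95.7]
```

View pics/w3.png

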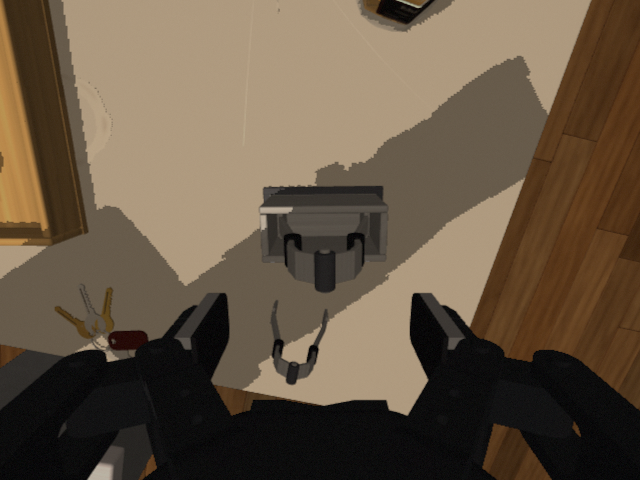

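Wrist view: hinge bar at u≈325 against a finger mid of about 320, so the tongs are about +3 mm in tool y. Now I descend.

Request:
{"method": "move_arm", "body": {
  "targets": [
    [[0,3,30],[0,0,0],-0.75],
    [[0,3,65],[0,0,0],-0.75],
    [[0,3,95],[0,0,0],-0.75],
    [[0,3,108],[0,0,0],-0.75],
    [[0,3,108],[0,0,0],-0.75]
  ]
}}

```text
clock: 4.18
tcp_pos: [0.5068, -0.3423, 0.0933]
orientation: [-0.0, 0.994, 0.108, -0.0]
wrist_force: [-0.3, -0.0, -0.1]
finger_gap: 0.0751
grip_force: 0.0
```

```bash
python3 - <<'E'
from h import *
s=env.get_state();p=env.read_camera("wrist");q=env.read_camera("side")
cv2.imwrite("pics/m4.png",np.hstack([cv2.resize(p["pixels"],(480,360)),q["pixels"][150:290,380:500].repeat(2,0).repeat(2,1)[:, :240][:280][:,:,:] if 0 else cv2.resize(q["pixels"][150:290,380:500],(309,360))])[:,:,::-1])
print(np.round(s["tcp_pos"],4),s["finger_gap"],s["wrist_force"])
E
```

```text
[ 0.5068 -0.3423  0.0933] 0.07508315827668528 [-0.33332153 -0.0040687  -0.1494339 ]
```

View pics/m4.png

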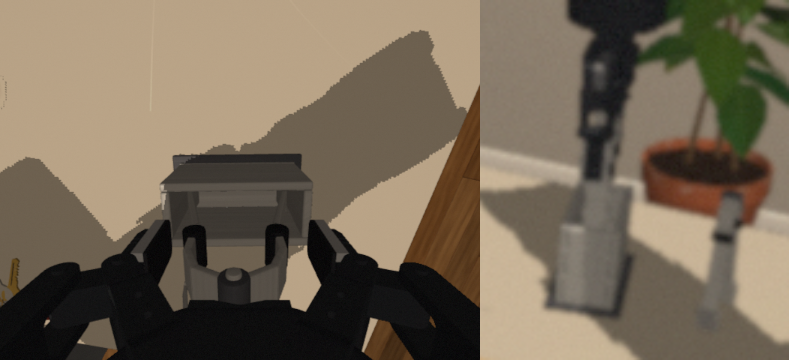

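Wrist view: both rests sit between the pads, roughly centred. Now I press lightly.

Request:
{"method": "move_arm", "body": {
  "targets": [
    [[0,0,0],[0,0,0],-0.3],
    [[0,0,0],[0,0,0],-0.25],
    [[0,0,0],[0,0,0],-0.2],
    [[0,0,0],[0,0,0],-0.2]
  ],
  "squeeze": 20
}}

```text
clock: 4.78
tcp_pos: [0.5075, -0.3433, 0.0943]
orientation: [0.001, 0.994, 0.108, 0.001]
wrist_force: [0.3, -1.4, 6.7]
finger_gap: 0.0514
grip_force: 9.8
```

Request:
{"method": "move_arm", "body": {
  "targets": [
    [[0,0,-8],[0,0,0],-0.2],
    [[0,0,-20],[0,0,0],-0.2],
    [[0,0,-35],[0,0,0],-0.2],
    [[0,0,-35],[0,0,0],-0.2]
  ]
}}

```text
clock: 5.28
tcp_pos: [0.5077, -0.3431, 0.1302]
orientation: [0.001, 0.994, 0.109, 0.001]
wrist_force: [0.4, -0.5, -1.3]
finger_gap: 0.0512
grip_force: 7.0
```

```bash
python3 - <<'E'
from h import *
s=env.get_state();p=env.read_camera("wrist");q=env.read_camera("side")
cv2.imwrite("pics/m5.png",np.hstack([cv2.resize(p["pixels"],(480,360)),cv2.resize(q["pixels"][150:290,380:500],(309,360))])[:,:,::-1])
print(np.round(s["tcp_pos"],4),s["finger_gap"],s["wrist_force"])
for n,z in(("wrist",p),("side",q)):
  for t in("tongs_left","tongs_grip"): print(n,t,[(np.round(d["centre"],3).tolist(),round(d["confidence"],2)) for d in env.landmark_of(t,z)])
E
```

```text
[ 0.5077 -0.3431  0.1302] 0.0512130095604678 [ 0.35068747 -0.54568318 -1.34701987]
wrist tongs_left []
wrist tongs_grip []
side tongs_left [([0.402, -0.342, 0.101], 0.95), ([0.506, -0.341, 0.191], 0.73)]
side tongs_grip [([0.399, -0.339, 0.074], 0.84), ([0.506, -0.346, 0.152], 0.56)]
```

View pics/m5.png

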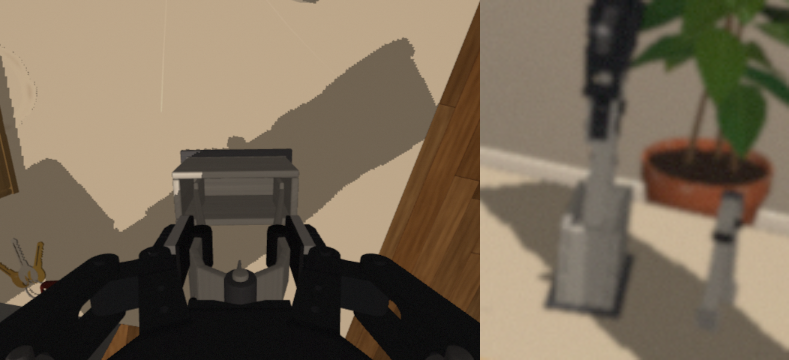

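The tongs are held and lifted: wrist force is about -1.3 N and the hinge is at z≈0.19. Now I clear the holder and travel.

Request:
{"method": "move_arm", "body": {
  "targets": [
    [[0,0,-20],[0,0,0],-0.2],
    [[0,0,-45],[0,0,0],-0.2],
    [[0,0,-70],[0,0,0],-0.2],
    [[2,-10,-85],[0,0,0],-0.2],
    [[5,-35,-90],[0,0,0],-0.2]
  ]
}}

```text
clock: 6.2
tcp_pos: [0.5043, -0.3067, 0.2186]
orientation: [0.0, 0.994, 0.108, 0.0]
wrist_force: [-0.5, 0.5, -1.4]
finger_gap: 0.0515
grip_force: 7.1
```

Request:
{"method": "move_arm", "body": {
  "targets": [
    [[5,-40,0],[0,0,0],-0.2],
    [[11,-85,0],[0,0,0],-0.2],
    [[17,-130,0],[0,0,0],-0.2],
    [[24,-175,0],[0,0,0],-0.2],
    [[28,-205,0],[0,0,0],-0.2]
  ]
}}

```text
clock: 6.82
tcp_pos: [0.4853, -0.0971, 0.2173]
orientation: [-0.001, 0.994, 0.11, -0.001]
wrist_force: [0.3, 0.3, -0.3]
finger_gap: 0.0512
grip_force: 7.1
```

Request:
{"method": "move_arm", "body": {
  "targets": [
    [[0,-10,0],[0,0,0],-0.2],
    [[0,-12,0],[0,0,0],-0.2],
    [[0,-12,0],[0,0,0],-0.2]
  ]
}}

```text
clock: 7.2
tcp_pos: [0.4846, -0.0896, 0.2181]
orientation: [0.0, 0.994, 0.108, -0.0]
wrist_force: [0.5, -0.4, -1.0]
finger_gap: 0.0515
grip_force: 7.1
```

```bash
python3 - <<'E'
from h import *
s=env.get_state();p=env.read_camera("wrist");t0=env.read_camera("top");q=env.read_camera("side")
cv2.imwrite("pics/m6.png",np.hstack([cv2.resize(p["pixels"],(400,300)),cv2.resize(q["pixels"][140:400,190:530],(392,300))])[:,:,::-1])
print(np.round(s["tcp_pos"],4),s["finger_gap"],s["wrist_force"],s["clock"])
for n,z in(("wrist",p),("top",t0),("side",q)):
  for t in("muffin_center","muffin","tongs_tips","tongs_left"): print(n,t,[(np.round(d["centre"],4).tolist(),round(d["confidence"],2)) for d in env.landmark_of(t,z)])
for d in env.regions_of("muffin",p)[:1]:print(rect(p,d["mask"],.035,s))
E
```

```text
[ 0.4846 -0.0896  0.2181] 0.05152344489265606 [ 0.51578516 -0.3716311  -1.0432336 ] 7.2
wrist muffin_center [([0.4834, -0.0162, 0.0317], 0.91)]
wrist muffin [([0.4881, -0.0149, 0.0076], 0.71)]
wrist tongs_tips [([0.4004, -0.3387, 0.0088], 0.97)]
wrist tongs_left [([0.3988, -0.342, 0.1053], 0.67)]
top muffin_center []
top muffin []
top tongs_tips [([0.3971, -0.3401, 0.0103], 0.5)]
top tongs_left [([0.3976, -0.341, 0.1037], 0.53)]
side muffin_center [([0.4859, -0.012, 0.03], 0.67), ([0.482, -0.0944, 0.2785], 0.55)]
side muffin [([0.489, -0.011, 0.0092], 0.85), ([0.4819, -0.0907, 0.2779], 0.44)]
side tongs_tips [([0.3971, -0.3402, 0.0081], 0.9), ([0.4818, -0.0913, 0.1417], 0.61)]
side tongs_left [([0.4799, -0.089, 0.2782], 0.95), ([0.3979, -0.3432, 0.1015], 0.83)]
((485.7933349609375, -11.554279327392578), (46.22878646850586, 44.96888732910156), 7.917143821716309)
```

View pics/m6.png

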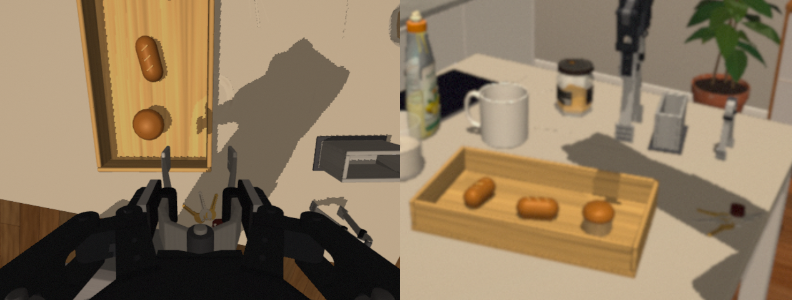

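Wrist view: the muffin is at about (148,124) and the tips at (167,152) and (232,152) in the halved view; the side view shows the tongs hanging upright. Muffin is at about (0.4865,-0.0125). Now I go above it.

Request:
{"method": "move_arm", "body": {
  "targets": [
    [[6,-25,0],[0,0,0],-0.2],
    [[13,-55,5],[0,0,0],-0.2],
    [[18,-73,25],[0,0,0],-0.2],
    [[18,-75,45],[0,0,0],-0.2],
    [[18,-75,48],[0,0,0],-0.2]
  ]
}}

```text
clock: 8.62
tcp_pos: [0.485, -0.0115, 0.1691]
orientation: [-0.0, 0.994, 0.109, -0.001]
wrist_force: [-0.3, 0.0, -0.6]
finger_gap: 0.0509
grip_force: 7.1
```

Request:
{"method": "move_arm", "body": {
  "targets": [
    [[0,0,0],[0,0,0],-0.2],
    [[0,0,0],[0,0,0],-0.2]
  ]
}}

```text
clock: 8.88
tcp_pos: [0.4867, -0.0125, 0.1712]
orientation: [0.0, 0.994, 0.108, 0.001]
wrist_force: [0.5, -0.7, -0.9]
finger_gap: 0.0514
grip_force: 7.1
```

```bash
python3 - <<'E'
from h import *
s=env.get_state();p=env.read_camera("wrist");q=env.read_camera("side")
cv2.imwrite("pics/m7.png",np.hstack([cv2.resize(p["pixels"][120:440,160:480],(400,400)),cv2.resize(q["pixels"][180:380,260:460],(400,400))])[:,:,::-1])
r=R.from_quat(np.roll(s["orientation"],-1))
print(np.round(s["tcp_pos"],4),s["finger_gap"],s["wrist_force"],s["clock"])
for n,z in(("wrist",p),("side",q)):
  for t in("muffin_center","tongs_tips","tongs_left"): print(n,t,[(np.round(d["centre"],4).tolist(),round(d["confidence"],2)) for d in env.landmark_of(t,z)])
for d in env.regions_of("muffin",p)[:1]:
  e=rect(p,d["mask"],.033,s);print(e)
M=np.linalg.inv(np.array(p["mount"]));f=240/np.tan(np.radians(p["fovy"])/2)
def pix(t):
  c=M@np.r_[np.array(t)/1000,1];return (p["cx"]-f*c[0]/c[2]).round(1),(p["cy"]+f*c[1]/c[2]).round(1)
for t in([0,-31,73.5],[0,31,73.5],[13,-31,87],[-13,-31,60]): print(t,pix(t))
E
```

```text
[ 0.4867 -0.0125  0.1712] 0.05144696658400392 [ 0.48992804 -0.65098861 -0.87099653] 8.875
wrist muffin_center [([0.4846, -0.0158, 0.0317], 0.64)]
wrist tongs_tips [([0.3995, -0.34, 0.0117], 0.76)]
wrist tongs_left []
side muffin_center [([0.4862, -0.0146, 0.0294], 0.68)]
side tongs_tips [([0.4836, -0.0106, 0.0965], 0.96), ([0.3973, -0.3394, 0.0089], 0.92)]
side tongs_left [([0.4841, -0.0118, 0.2297], 0.67), ([0.402, -0.3431, 0.0997], 0.65), ([0.5735, 0.0046, 0.003], 0.32)]
((485.1376647949219, -11.610370635986328), (46.547306060791016, 46.5474853515625), 57.493507385253906)
[0, -31, 73.5] (np.float64(272.2), np.float64(253.5))
[0, 31, 73.5] (np.float64(370.0), np.float64(253.5))
[13, -31, 87] (np.float64(274.1), np.float64(228.6))
[-13, -31, 60] (np.float64(270.1), np.float64(280.5))
```

View pics/m7.png

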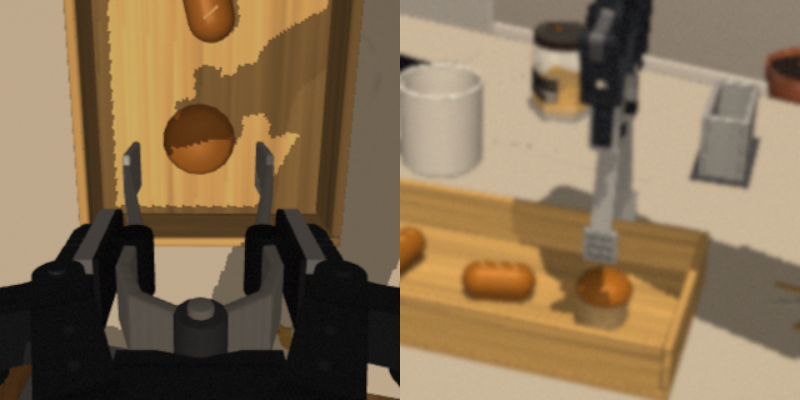

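Tips straddle the muffin in the wrist view, at crop (132,150) and (264,150) with the muffin centred at (199,140). They need about +2 mm in tool x and y. Descending.

Request:
{"method": "move_arm", "body": {
  "targets": [
    [[2,2,10],[0,0,0],-0.2],
    [[2,2,30],[0,0,0],-0.2],
    [[2,2,50],[0,0,0],-0.2],
    [[2,2,65],[0,0,0],-0.2],
    [[2,2,69],[0,0,0],-0.2]
  ]
}}

```text
clock: 9.95
tcp_pos: [0.4876, -0.0135, 0.1]
orientation: [-0.0, 0.994, 0.108, -0.001]
wrist_force: [-0.1, 0.1, -0.3]
finger_gap: 0.0513
grip_force: 7.1
```

Request:
{"method": "move_arm", "body": {
  "targets": [
    [[0,0,0],[0,0,0],-0.2],
    [[0,0,0],[0,0,0],-0.2]
  ]
}}

```text
clock: 10.2
tcp_pos: [0.4891, -0.0137, 0.1019]
orientation: [0.0, 0.994, 0.109, 0.001]
wrist_force: [0.7, -0.4, -0.7]
finger_gap: 0.0516
grip_force: 7.1
```

```bash
python3 - <<'E'
from h import *
s=env.get_state();p=env.read_camera("wrist");q=env.read_camera("side")
cv2.imwrite("pics/m8.png",np.hstack([cv2.resize(p["pixels"][120:440,160:480],(400,400)),cv2.resize(q["pixels"][220:380,300:460],(400,400))])[:,:,::-1])
print(np.round(s["tcp_pos"],4),s["finger_gap"],s["wrist_force"],s["clock"])
for t in("muffin_center","tongs_tips","tongs_left"): print(t,[(np.round(d["centre"],4).tolist(),round(d["confidence"],2)) for d in env.landmark_of(t,q)])
E
```

```text
[ 0.4891 -0.0137  0.1019] 0.05161169728693414 [ 0.74597087 -0.43991886 -0.72932085] 10.2
muffin_center [([0.4852, -0.015, 0.029], 0.91), ([0.4895, -0.0129, 0.009], 0.71)]
tongs_tips [([0.4862, -0.0124, 0.0292], 0.98), ([0.673, 0.0095, 0.0063], 0.74), ([0.3989, -0.341, 0.0097], 0.6)]
tongs_left [([0.4019, -0.343, 0.1002], 0.94)]
```

View pics/m8.png

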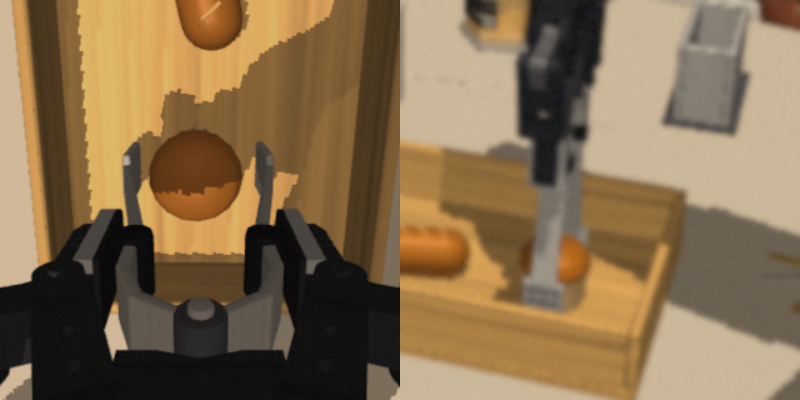

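Paddles stand on both sides of the muffin: wrist crop (132,165) and (264,165), muffin centre (195,175), tip centre z≈0.029. Closing gradually.

Request:
{"method": "move_arm", "body": {
  "targets": [
    [[0,0,0],[0,0,0],-0.15],
    [[0,0,0],[0,0,0],-0.1],
    [[0,0,0],[0,0,0],-0.06],
    [[0,0,0],[0,0,0],-0.03],
    [[0,0,0],[0,0,0],0.0]
  ],
  "squeeze": 30
}}

```text
clock: 11.08
tcp_pos: [0.4885, -0.0135, 0.1014]
orientation: [-0.0, 0.994, 0.109, 0.0]
wrist_force: [0.3, 0.9, -0.2]
finger_gap: 0.044
grip_force: 30.5
```

Request:
{"method": "move_arm", "body": {
  "targets": [
    [[0,0,0],[0,0,0],0.05],
    [[0,0,0],[0,0,0],0.2],
    [[0,0,0],[0,0,0],0.3],
    [[0,0,0],[0,0,0],0.3]
  ]
}}

```text
clock: 11.58
tcp_pos: [0.4885, -0.0136, 0.1013]
orientation: [0.0, 0.994, 0.109, 0.0]
wrist_force: [-0.2, 0.8, 1.3]
finger_gap: 0.0444
grip_force: 30.5
```

The gap stopped at 44.4 mm with 30 N, as expected on the muffin. Lifting.

Request:
{"method": "move_arm", "body": {
  "targets": [
    [[0,0,-8],[0,0,0],0.3],
    [[0,0,-20],[0,0,0],0.3],
    [[0,0,-38],[0,0,0],0.3],
    [[0,0,-58],[0,0,0],0.3],
    [[0,0,-78],[0,0,0],0.3]
  ]
}}

```text
clock: 12.2
tcp_pos: [0.4886, -0.0138, 0.1808]
orientation: [0.0, 0.994, 0.108, 0.0]
wrist_force: [0.3, -0.3, -2.2]
finger_gap: 0.0441
grip_force: 30.9
```

Request:
{"method": "move_arm", "body": {
  "targets": [
    [[0,0,-20],[0,0,0],0.3],
    [[0,0,-40],[0,0,0],0.3],
    [[0,0,-58],[0,0,0],0.3],
    [[0,0,-68],[0,0,0],0.3],
    [[0,0,-70],[0,0,0],0.3]
  ]
}}

```text
clock: 12.82
tcp_pos: [0.4888, -0.0137, 0.2501]
orientation: [0.0, 0.994, 0.108, 0.001]
wrist_force: [0.3, 0.0, -1.7]
finger_gap: 0.0444
grip_force: 30.9
```

Request:
{"method": "move_arm", "body": {
  "targets": [
    [[0,0,0],[0,0,0],0.3],
    [[0,0,0],[0,0,0],0.3],
    [[0,0,0],[0,0,0],0.3],
    [[0,0,0],[0,0,0],0.3]
  ]
}}

```text
clock: 13.32
tcp_pos: [0.4883, -0.0136, 0.249]
orientation: [-0.0, 0.994, 0.109, -0.0]
wrist_force: [0.3, 0.9, -1.4]
finger_gap: 0.0441
grip_force: 30.9
```

```bash
python3 - <<'E'
from h import *
s=env.get_state();p=env.read_camera("wrist");q=env.read_camera("side")
cv2.imwrite("pics/m9.png",np.hstack([cv2.resize(p["pixels"][120:440,160:480],(400,400)),cv2.resize(q["pixels"][120:380,220:480],(400,400))])[:,:,::-1])
print(np.round(s["tcp_pos"],4),s["finger_gap"],s["grip_force"],s["wrist_force"],s["clock"])
for t in("muffin_center","muffin","tongs_tips","roll_a","tongs_left"): print(t,[(np.round(d["centre"],4).tolist(),round(d["confidence"],2)) for d in env.landmark_of(t,q)])
E
```

```text
[ 0.4883 -0.0136  0.249 ] 0.04410791295836552 30.919130444526672 [ 0.32747904  0.87680603 -1.41239141] 13.325
muffin_center [([0.4831, -0.0146, 0.1785], 0.59)]
muffin [([0.4901, -0.0148, 0.1574], 0.58)]
tongs_tips [([0.4857, -0.0146, 0.1748], 0.9), ([0.4004, -0.3401, 0.0095], 0.86), ([0.4821, -0.0132, 0.308], 0.61)]
roll_a [([0.5721, 0.0058, 0.0037], 0.88), ([0.6761, 0.0095, 0.0054], 0.82)]
tongs_left [([0.4019, -0.342, 0.1013], 0.9), ([0.488, -0.012, 0.3091], 0.63), ([0.5743, 0.0034, 0.0028], 0.55)]
```

View pics/m9.png

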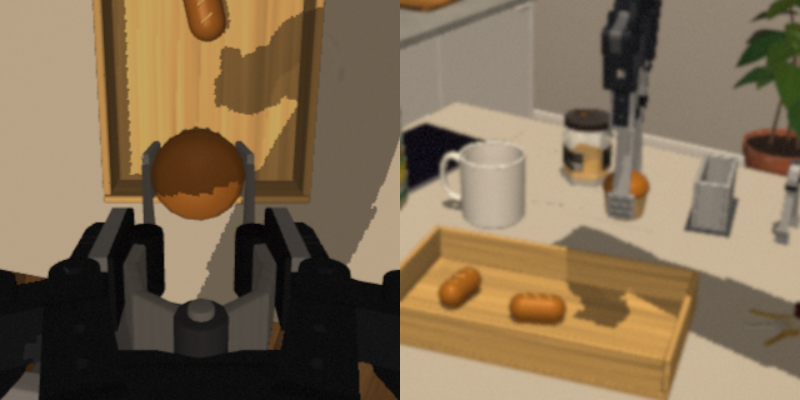

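The muffin is pinched between the paddles, centred at wrist crop (199,172) with its underside at z≈0.157. The rolls are still in the basket and the mug and jar have not moved. Handing in.

```bash
python3 -c "
from workcell import env
print(env.hand_in())"
```

```text
the job is handed in; nothing more can be done
None
```

I lifted the muffin out with the tongs and handed the job in at about 13 s; it is pinched still between the arms with its underside about 15 cm above the table, both rolls are in the basket, and no result came back from the judging.

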